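Release the billet from the gravity feeder

TASK

Press down the pad at the long end of the feeder's lever so that the short end raises the heavy flap and the billet behind the gate rolls out to the lower end of the chute. Then let the flap down gently until it is shut again, and take the hand away. Touch nothing but the lever, do not lift it out of its slots, and leave the bolt, block and spanner beside the feeder alone.

Things in the scene. Friction and masses are not known exactly. Their poses are not given: they have to be found in the camera images.
- feeder: Fixed grey base plate 400 x 140 x 8 mm on an 80 mm high stand, with fulcrum and chute. Origin on the bench right under the lever's pivot, which is at z = 0.165; x runs along the lever from its pad end (-x) to the flap end (+x), z up. The steel chute (walls 18 mm) lies beside the lever at y = 0.06 and slopes down towards -x. A rubber-topped stop stands under the lever at x = -0.135.
- lever_pad (a point): Centre of the top of the pad (46 mm along the lever, 40 wide, 12 thick, ribbed steel) at the lever's long end, 190 mm from the pivot. Height 0.211 at rest (pad end up by 0.22 rad), 0.125 on the stop (pad end down by 0.25 rad). Nothing above it. Takes under 6 N to press, far more at the stop; when eased off it rises with the finger, driven by the flap's weight.
- lever_pin (a point): Centre of the lever's cross pin (diameter 12 mm), about which it rocks. The steel lever (flat bar 22 x 12 mm, 0.4 kg) is loose: the pin only rests in the fulcrum's two slots, open at the top. Its short end, 75 mm from the pin, has a round nose lying under the flap.
- flap (a joint): Heavy steel flap (plate 136 x 116 x 18 mm, about 2.2 kg) hinged at its rear edge; a gate blade under its front closes the chute. In rad: 0 = shut, about 0.25 with the lever on its stop. It falls shut when not held up.
- flap_front (a point): Middle of the upper front edge of the flap, 177 mm above the bench when shut.
- billet_center (a point): Centre of the loose aluminium billet, a round bar piece 22 mm in diameter, 40 mm long, lying across the chute. At the start it leans on the gate blade under the flap (feeder x = 0.10); with the flap up by over 0.2 rad it rolls by itself, in about a second, to the end wall at the chute's low end (feeder x = -0.055).
- weld_screen: Fixed clear welding screen, hardly visible, standing on the bench between the robot and the feeder: 820 mm long (its x axis), 6 mm thick, top edge 517 mm above the bench; origin at the middle of its foot. The arm must reach over it, with wrist and forearm clear of its top edge.
- bolt_m10: Bystander: loose steel bolt, 17 x 19 x 51 mm, standing on its head on the bench beside the lever. Origin at the centre of its underside.
- alu_block_d: Bystander: loose aluminium block 30 x 50 x 25 mm on the bench beside the lever's long end. Origin at the centre of its underside.
- spanner: Bystander: loose spanner 24 x 158 x 8 mm lying on the bench beside the feeder. Origin at the centre of its underside.

How it is judged:
By the outcome, as a careful person would: the job done as asked, in the order asked, and still so for the second after the job is handed in, with the robot touching nothing.
It also fails if it takes over 32 s, if anything falls off the work surface, if the arm or the gripper's body presses on something with over 40 N, if the wrist force passes 120 N, or if a joint passes its speed limit or range.

ROBOT

A 6-joint arm with a two-finger parallel gripper is mounted at the origin on a cart in front of the work surface, level with it; the furniture and walls round the work are solid. World frame = base frame: x ahead of the robot, y to its left, z up, the work surface at z = 0. Lengths are in m, angles in rad, forces in N, time in s.
With the tool pointing down it reaches from about 0.35 to 0.85 m from the base axis. Payload 8.1 kg.
Tool frame: the origin (TCP) lies at the centre of the arm's flange, where the gripper is bolted on; the fingertips stand 186 mm ahead of it and the grasp point (between the pads) lies 167 mm ahead of it; z points along the fingers, y is the line along which they close (so a half turn about z gives the same grasp; the last joint's range is limited). The gripper opens to 93 mm and grips with 3 to 60 N. Pads are 15 mm wide; open, the fingers measure 128 mm over their backs; the gripper's body (75 mm by 188 mm) begins 65 mm behind the grasp point.
Start: joints at [1.176, 0.13, 1.488, -0, 1.523, -0.085], TCP at [0.183, 0.571, 0.405] pointing down, gripper open.
Joint ranges: [-2.96, 2.96], [-0.89, 2.26], [0.02, 2.5], [-1.34, 4.48], [0, 2.73], [-2.66, 2.66]. Speed limits (rad/s): [2.39, 2.39, 2.79, 3.14, 3.14, 3.14].

INTERFACE

Orientations are given as a rotation vector (axis times angle).
In Python, from plant import read_state, read_camera, camera_params, robot gives the robot as it stands.
- The arm moves only by the tool carry_out, never from a script. Its argument "targets" is a list of rows, each an object of numbers: "hand": the opening in per cent of the stroke, from 0 (shut) to 100 (fully open); "x", "y", "z": the shift along the tool's x, y, z in m; "ax", "ay", "az": the turn, a rotation vector about the tool's x, y, z in rad. In form: [{"hand": .., "x": .., "y": .., "z": .., "ax": .., "ay": .., "az": ..}, ...]. A call has 1 to 8 rows; each row is the pose to reach, as a shift and turn from the pose commanded when the call began, along the tool's axes at that moment; what a row does not reach only later rows make up. A row lasts 1/8 s, in which the tool goes at most 62.5 mm and 10.7 degrees, less where a joint would pass 70% of its speed; a pose out of reach is approached as far as the arm can. A call with a gripper value outside its range is refused whole. The fingers move at their own pace and stop on an object; "newtons" is the grip in N (left out, the last holds). Time passes only in rows, so rows that repeat a pose let the fingers close. It gives the time, the measured TCP pose, the force, the opening and the grip force at its end, in the units of the state.
- read_state(): the state, without advancing time (a new reading comes with each control period).
- read_camera(name): name is "scene" or "top" or "wrist"; returns (picture, depth): 400x640x3 uint8, blue, green, red; 400x640 float32, m along the optical axis (not along the pixel's ray), 0 where there is no reading.
- camera_params(name): a dict with "fx", "fy", "cx", "cy" (pixels), "position" and "rotation" of the camera in the world. Camera axes: x right, y up, looking along -z (the intrinsics and any distortion apply to the point x, -y, -z); pixel columns grow to the right and rows downward; lengths in m; the calibration is good to about 2 mm. A picture is of the moment at which its call begins: read the wrist's pose just before it. camera_params takes no time and is no camera call; for the wrist camera it gives the pose at the moment of the call.
- robot.close_job(): hands the job in; it is judged then, once.
The state is a dict: "t": time; "q": joint angles; "dq": joint speeds; "joint_torque": joint torques, N m; "tool_pos": TCP position; "orientation": TCP orientation; "force": force on the tool from outside, world axes, zero at the start; "wrist_torque": the same for the moment, N m; "opening": finger opening in m; "gripper_force": force on a finger pad.
Only numpy, scipy, OpenCV 4.12 (cv2) and the standard library are available. Lean on these libraries where they do the work, as an engineer would, in place of code of your own. Each camera call takes 0.05 s, during which the arm holds its last target. There are 200 camera calls.

## Working session

There is one attempt and no reset: what is moved stays moved. The work goes in short steps, Python scripts to look and compute and a tool call to move; the robot and the scene stay as the last step left them, time stands still between calls to the robot, and variables do not carry over. Pictures are saved under pics/ and viewed, at most 10 in all, crops included, and the job is handed in when it is done.

Besides the shell and the picture viewer there is one more tool, called after "Request:" as a command line: name --argument value ..., lists and objects as JSON in quotes. carry_out: Moves the arm, as the interface text tells. Its arguments: {"type":"object","properties":{"targets":{"type":"array","items":{"type":"object","properties":{"hand":{"type":"number"},"x":{"type":"number"},"y":{"type":"number"},"z":{"type":"number"},"ax":{"type":"number"},"ay":{"type":"number"},"az":{"type":"number"}}}},"newtons":{"type":"number"}},"required":["targets"]}

```bash
ls; mkdir -p pics; cat > h.py <<'E'
import numpy as np, cv2
from plant import read_state, read_camera, camera_params, robot
from scipy.spatial.transform import Rotation as R
def cloud(d,p):
    v,u=np.mgrid[:d.shape[0],:d.shape[1]]
    X=np.stack([(u-p["cx"])/p["fx"]*d,-(v-p["cy"])/p["fy"]*d,-d],-1)
    M=np.array(p["rotation"])
    if M.shape!=(3,3): M=R.from_rotvec(M).as_matrix()
    return X@M.T+np.array(p["position"])
E
python3 - <<'E'
from h import *
s=read_state(); print({k:np.round(v,3).tolist() for k,v in s.items()})
for n in("scene","top"):
    im,d=read_camera(n);p=camera_params(n);print(n,p)
    cv2.imwrite(f"pics/{n}.png",im);np.savez(f"{n}.npz",im=im,c=cloud(d,p),d=d)
E
```

```text
pics
{'t': 0.0, 'q': [1.176, 0.131, 1.489, -0.0, 1.523, -0.085], 'dq': [-0.0, 0.001, -0.002, 0.001, -0.001, 0.001], 'joint_torque': [-0.001, -55.983, -49.177, 0.077, 0.035, -0.0], 'tool_pos': [0.183, 0.571, 0.404], 'orientation': [-0.485, -3.104, 0.003], 'force': [-0.351, -0.047, 0.227], 'wrist_torque': [-0.034, 0.024, -0.026], 'gripper_force': 0.0, 'opening': 0.093}
scene {'fx': 481.94687608223495, 'fy': 481.94687608223495, 'cx': 317.96674591845203, 'cy': 192.77740182722454, 'position': array([0.52136594, 0.66683413, 0.74597753]), 'rotation': array([0.00309068, 1.44882854, 2.72309966])}
top {'fx': 428.74364298169417, 'fy': 428.74364298169417, 'cx': 316.03218844851796, 'cy': 200.8057790208898, 'position': array([ 0.40177645, -0.21027392,  1.16677233]), 'rotation': array([ 0.08725544, -0.06730883, -1.59580891])}
```

View pics/scene.png

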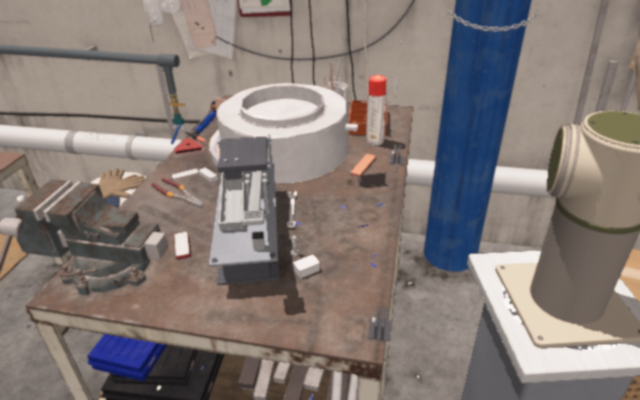

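View pics/top.png

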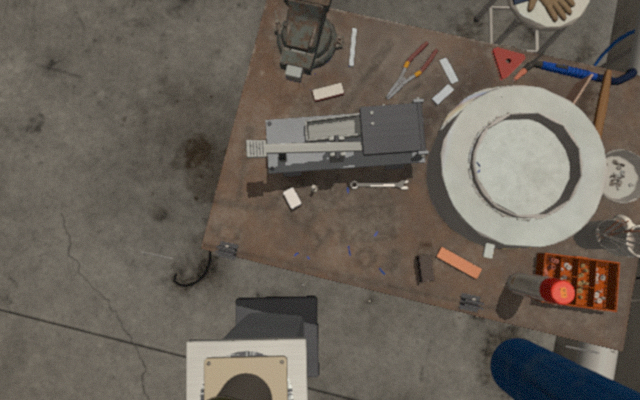

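The scene view shows the feeder with the lever pad facing the camera. In the top view the pad is at about (257,147), the flap at (392,130), the bolt at (314,189), the block at (292,198) and the spanner at (380,185). The screen isn't visible, so I'll measure the feeder and look for the screen in the depth data.

```bash
python3 - <<'E'
from h import *
t=np.load("top.npz");c=t["c"];im=t["im"]
print("table z",np.median(c[215:240,330:360,2]))
for n,(u,v) in dict(pad=(257,147),padL=(249,147),lever=(330,147),flapfront=(364,130),flaprear=(420,130),bill=(335,130),block=(292,198),bolt=(314,189)).items(): print(n,c[v,u].round(3))
# pad: high points in region
m=np.zeros(c.shape[:2],bool);m[135:160,243:269]=1
m&=c[...,2]>.17
v,u=np.nonzero(m);print("pad",m.sum(),u.min(),u.max(),v.min(),v.max(),c[m].mean(0).round(3),c[m].min(0).round(3),c[m].max(0).round(3))
# base plate/flap direction
m=np.zeros(c.shape[:2],bool);m[100:160,362:428]=1;m&=(c[...,2]>.15)&(c[...,2]<.2)
print("flap",cv2.minAreaRect(c[m][:,:2].astype(np.float32)*1000))
m=np.zeros(c.shape[:2],bool);m[138:160,245:362]=1;m&=(c[...,2]>.155)&(c[...,2]<.23)
P=c[m];print("leverpts",m.sum());l=cv2.fitLine(P[:,:2].astype(np.float32),cv2.DIST_HUBER,0,.01,.01);print(l.ravel())
for n in("top","scene"):
    f=np.load(n+".npz");c=f["c"];d=f["d"]
    m=(c[...,2]>.1)&(c[...,2]<.56)&(d>0)&(c[...,0]>.1)&(c[...,0]<.55)&(abs(c[...,1])<.9)
    v,u=np.nonzero(m);print(n,m.sum(), (d==0).sum())
    k=cv2.connectedComponentsWithStats(m.astype(np.uint8))
    for i in range(1,k[0]):
        if k[2][i,4]>15: q=c[k[1]==i];print(k[2][i],q.min(0).round(2),q.max(0).round(2))
E
python3 - <<'E'
import cv2,numpy as np
a=cv2.imread("pics/top.png")
# enhanced crop between robot and feeder
b=a[160:360,140:540]
g=cv2.createCLAHE(4,(6,6)).apply(cv2.cvtColor(b,cv2.COLOR_BGR2GRAY))
s=cv2.imread("pics/scene.png")[80:380,200:440]
h=cv2.createCLAHE(4,(6,6)).apply(cv2.cvtColor(s,cv2.COLOR_BGR2GRAY))
o=np.zeros((600,800),np.uint8);o[:270,:540]=cv2.resize(g,(540,270));o[300:600,:240]=h;
o[280:600,300:800]=cv2.resize(h[60:214],(500,320)) if 0 else cv2.resize(h[40:193],(500,320))
cv2.imwrite("pics/e.png",cv2.resize(g,(800,400)))
E
```

```text
table z 0.00011042931473681517
pad [ 0.622 -0.069  0.212]
padL [ 0.623 -0.05   0.212]
lever [ 0.626 -0.235  0.175]
flapfront [ 0.663 -0.316  0.179]
flaprear [ 0.66  -0.448  0.174]
bill [ 0.684 -0.251  0.108]
block [ 0.524 -0.133  0.025]
bolt [ 0.547 -0.193  0.02 ]
pad 385 245 268 139 157 [ 0.617 -0.07   0.223] [ 0.402 -0.21   0.196] [ 0.64  -0.043  1.167]
flap ((664.17822265625, -385.66253662109375), (137.01463317871094, 151.29278564453125), 2.689882755279541)
leverpts 1441
[ 0.0391614  -0.9992329   0.62366235 -0.16996053]
top 10938 1070
[ 437  173  170   85 9591] [ 0.36 -0.89  0.1 ] [ 0.55 -0.5   0.18]
[596 222   7  18  22] [ 0.39 -0.9   0.1 ] [ 0.44 -0.88  0.11]
[618 228  16   5  24] [ 0.41 -0.9   0.16] [ 0.42 -0.89  0.22]
[142 251  31   8  49] [0.38 0.02 0.5 ] [0.4  0.07 0.5 ]
[ 525  275   50   30 1115] [ 0.25 -0.75  0.1 ] [ 0.31 -0.7   0.22]
[566 346  34   8  58] [ 0.23 -0.62  0.5 ] [ 0.24 -0.57  0.5 ]
[208 396  17   4  51] [ 0.1  -0.01  0.27] [0.11 0.02 0.31]
scene 4337 1033
[367  75  19  42 725] [ 0.26 -0.75  0.1 ] [ 0.31 -0.69  0.22]
[394  78   3  13  22] [0.39 0.03 0.5 ] [0.4  0.07 0.5 ]
[ 290   83   67   68 3163] [ 0.36 -0.89  0.1 ] [ 0.55 -0.5   0.17]
[548 146  18  48 394] [ 0.1  -0.01  0.27] [0.11 0.03 0.36]
```

View pics/e.png

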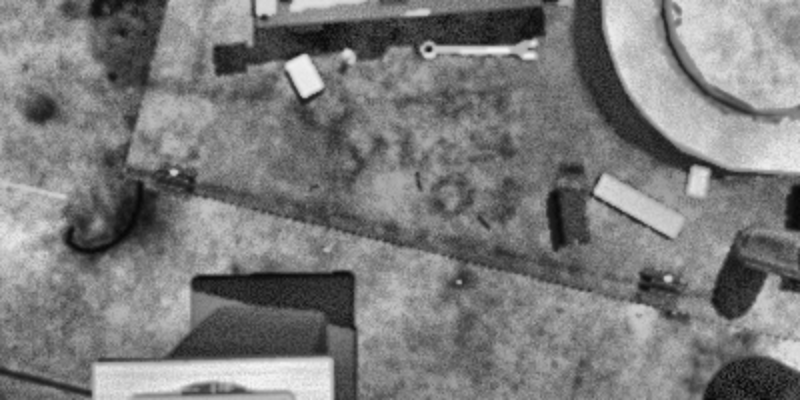

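The enhanced crop shows the screen's two foot clamps at top-view pixels (228,250) and (470,300). A faint light line near (142–173,251–259) is its top edge at about z 0.5. Next I'll fit the edge line.

```bash
python3 - <<'E'
from h import *
f=np.load("top.npz");c=f["c"]
A=[]
for (u,v,w,h) in((138,248,40,14),(560,342,45,16)):
    b=c[v:v+h,u:u+w].reshape(-1,3);b=b[(b[:,2]>.4)&(b[:,2]<.56)];A.append(b)
    print(len(b),np.array([b[b[:,1].argmin()],b[b[:,1].argmax()],b.mean(0)]).round(3))
P=np.vstack(A);l=cv2.fitLine(P[:,:2].astype(np.float32),cv2.DIST_L2,0,.01,.01).ravel();print(l, P[:,1].max()-P[:,1].min())
n=np.array([-l[1],l[0]]);n*=np.sign(n[0])
print("n",n,"angle deg",np.degrees(np.arctan2(n[1],n[0])))
for nm,p in dict(base=(0,0),pad=(.621,-.07),tcp=(.183,.571)).items(): print(nm,(np.array(p)-l[2:])@n)
for u,v in((228,250),(470,300)): print(c[v,u].round(3),(c[v,u,:2]-l[2:])@n)
s=np.load("scene.npz")["c"];b=s[78:91,394:397].reshape(-1,3);b=b[(b[:,2]>.4)&(b[:,2]<.56)];print("scene",b.mean(0))
# pad rect
m=np.zeros(c.shape[:2],bool);m[135:162,240:272]=1;m&=(c[...,2]>.19)&(c[...,2]<.24)
P=c[m];print(cv2.minAreaRect((P[:,:2]*1000).astype(np.float32)),np.median(P[:,2]),P.mean(0))
# scene-view pad
m=(s[...,2]>.19)&(s[...,2]<.23)&(abs(s[...,0]-.62)<.04)&(abs(s[...,1]+.07)<.05)
print("scene pad",m.sum(),s[m].mean(0),cv2.minAreaRect((s[m][:,:2]*1000).astype(np.float32)))
E
```

```text
49 [[0.384 0.023 0.5  ]
 [0.395 0.07  0.5  ]
 [0.39  0.046 0.5  ]]
58 [[ 0.227 -0.619  0.501]
 [ 0.239 -0.571  0.502]
 [ 0.233 -0.597  0.501]]
[ 0.2367583   0.9715686   0.3052699  -0.30249488] 0.6892497733278122
n [ 0.9715686 -0.2367583] angle deg -13.695291
base -0.36820881807390116
pad 0.25170835432824235
tcp -0.3256007602024402
[0.389 0.044 0.004] -0.0005119846874729744
[ 0.246 -0.586  0.041] 0.00970142624442305
scene [0.39051109 0.04711652 0.49936437]
((620.1314697265625, -71.7773666381836), (39.17576599121094, 56.82432174682617), 2.4930732250213623) 0.21030584972145844 [ 0.6195755  -0.0706426   0.21002392]
scene pad 389 [ 0.6201064  -0.06705593  0.20815256] ((621.47802734375, -79.73818969726562), (39.93559646606445, 80.40457153320312), 3.2523436546325684)
```

Screen: the plane runs through (0.305,-0.302) with normal (0.972,-0.237), and its upper edge lies 0.25 m in front of the pad. The pad is at (0.620,-0.071,0.210), which fits the given 0.211. I'll raise the arm first with the hand shut, well off the screen's end, and use the readings to identify the kinematics.

Request:
carry_out --targets '[{"hand":0,"z":-0.06},{"hand":0,"z":-0.12},{"hand":0,"z":-0.18},{"hand":0,"z":-0.24},{"hand":0,"z":-0.3},{"hand":0,"z":-0.36},{"hand":0,"z":-0.38},{"hand":0,"z":-0.38}]' --newtons 20

```text
schema error: expected keys hand, x, y, z, ax, ay, az
```

```bash
python3 - <<'E'
from h import *
s=read_state(); print({k:np.round(v,4).tolist() for k,v in s.items() if k in("t","q","tool_pos","orientation","opening","force")})
M=R.from_rotvec(s["orientation"]).as_matrix();print(M.round(3))
E
```

```text
{'t': 0.1, 'q': [1.1756, 0.1311, 1.4892, -0.0, 1.523, -0.0854], 'tool_pos': [0.1828, 0.5713, 0.4038], 'orientation': [-0.4846, -3.1036, 0.0025], 'force': [0.5232, 0.2191, -0.2483], 'opening': 0.0928}
[[-0.952  0.305 -0.001]
 [ 0.305  0.952 -0.002]
 [ 0.    -0.002 -1.   ]]
```

Request:
carry_out --targets '[{"hand":0,"x":0,"y":0,"z":-0.06,"ax":0,"ay":0,"az":0},{"hand":0,"x":0,"y":0,"z":-0.12,"ax":0,"ay":0,"az":0},{"hand":0,"x":0,"y":0,"z":-0.18,"ax":0,"ay":0,"az":0},{"hand":0,"x":0,"y":0,"z":-0.24,"ax":0,"ay":0,"az":0},{"hand":0,"x":0,"y":0,"z":-0.3,"ax":0,"ay":0,"az":0},{"hand":0,"x":0,"y":0,"z":-0.36,"ax":0,"ay":0,"az":0},{"hand":0,"x":0,"y":0,"z":-0.38,"ax":0,"ay":0,"az":0}]' --newtons 20

```text
t: 0.98
tool_pos: [0.1823, 0.57, 0.789]
orientation: [0.485, 3.103, 0.009]
force: [-0.2, 0.4, 0.1]
opening: 0.0275
gripper_force: 0.0
```

```bash
python3 - <<'E'
from h import *
s=read_state(); print({k:np.round(v,4).tolist() for k,v in s.items() if k in("t","q","tool_pos","orientation","opening","force")})
E
```

```text
{'t': 0.975, 'q': [1.1756, 0.3886, 0.4577, -0.0, 2.2894, -0.0854], 'tool_pos': [0.1823, 0.57, 0.789], 'orientation': [0.4845, 3.1026, 0.009], 'force': [-0.1878, 0.4357, 0.0564], 'opening': 0.0275}
```

The first two readings give link lengths of about 0.6 m each. Next I swing over to above the pad at this height (fingertips 0.60, edge 0.517), turning the wrist along with it.

Request:
carry_out --targets '[{"hand":0,"x":-0.047,"y":-0.0366,"z":0,"ax":0,"ay":0,"az":0.11},{"hand":0,"x":-0.094,"y":-0.073,"z":0,"ax":0,"ay":0,"az":0.22},{"hand":0,"x":-0.142,"y":-0.11,"z":0,"ax":0,"ay":0,"az":0.33},{"hand":0,"x":-0.189,"y":-0.147,"z":0,"ax":0,"ay":0,"az":0.44},{"hand":0,"x":-0.236,"y":-0.183,"z":0,"ax":0,"ay":0,"az":0.55},{"hand":0,"x":-0.283,"y":-0.22,"z":0,"ax":0,"ay":0,"az":0.66},{"hand":0,"x":-0.33,"y":-0.256,"z":0,"ax":0,"ay":0,"az":0.77},{"hand":0,"x":-0.377,"y":-0.293,"z":0,"ax":0,"ay":0,"az":0.88}]'

```text
t: 1.98
tool_pos: [0.4535, 0.1757, 0.7844]
orientation: [-1.765, -2.598, 0.001]
force: [0.9, 0.5, -0.4]
opening: 0.0004
gripper_force: 0.0
```

```bash
python3 - <<'E'
from h import *
s=read_state(); print({k:np.round(v,4).tolist() for k,v in s.items() if k in("t","q","tool_pos","orientation","opening","force")})
M=R.from_rotvec(s["orientation"]).as_matrix();print(M.round(4)); print("to pad, tool axes",M.T@(np.array([.620,-.071,.789])-s["tool_pos"]))
E
```

```text
{'t': 1.975, 'q': [0.2642, 0.0205, 0.8945, 0.0001, 2.2271, -0.1132], 'tool_pos': [0.4535, 0.1757, 0.7844], 'orientation': [-1.765, -2.5985, 0.0005], 'force': [0.8608, 0.4709, -0.4127], 'opening': 0.0004}
[[-3.686e-01  9.296e-01 -5.000e-04]
 [ 9.296e-01  3.686e-01 -1.000e-04]
 [ 1.000e-04 -5.000e-04 -1.000e+00]]
to pad, tool axes [-0.29073377  0.06386904 -0.00465371]
```

Request:
carry_out --targets '[{"hand":0,"x":-0.058,"y":0.013,"z":0,"ax":0,"ay":0,"az":0.11},{"hand":0,"x":-0.116,"y":0.026,"z":0,"ax":0,"ay":0,"az":0.22},{"hand":0,"x":-0.174,"y":0.038,"z":0,"ax":0,"ay":0,"az":0.33},{"hand":0,"x":-0.232,"y":0.051,"z":0,"ax":0,"ay":0,"az":0.44},{"hand":0,"x":-0.291,"y":0.064,"z":0,"ax":0,"ay":0,"az":0.53},{"hand":0,"x":-0.291,"y":0.064,"z":0,"ax":0,"ay":0,"az":0.53}]'

```text
t: 2.72
tool_pos: [0.6263, -0.0736, 0.7768]
orientation: [-2.38, -2.037, 0.011]
force: [0.5, -0.1, -1.3]
opening: 0.0002
gripper_force: 0.0
```

Request:
carry_out --targets '[{"hand":0,"x":0,"y":0.03,"z":0,"ax":0.15,"ay":0,"az":0},{"hand":0,"x":0,"y":0.06,"z":0,"ax":0.3,"ay":0,"az":0},{"hand":0,"x":0,"y":0.06,"z":0,"ax":0.3,"ay":0,"az":0}]'

```text
t: 3.1
tool_pos: [0.6075, -0.0697, 0.7689]
orientation: [-2.162, -1.862, 0.32]
force: [-0.3, 0.1, 0.2]
opening: 0.0003
gripper_force: 0.0
```

```bash
cat > kin.py <<'E'
from h import *
from scipy.optimize import least_squares
def fk(q,p,full=False):
    a1,h,L2,L3,e,d,off=p
    b=q[1]+q[2];g=b+q[4]
    pts=[np.array([a1,h])]
    pts.append(pts[-1]+L2*np.array([np.sin(q[1]),np.cos(q[1])]))
    k=pts[-1]+e*np.array([np.cos(b),-np.sin(b)]);pts.append(k)
    pts.append(k+L3*np.array([np.sin(b),np.cos(b)]))
    pts.append(pts[-1]+d*np.array([np.sin(g),np.cos(g)]))
    P=[np.array([r*np.cos(q[0])-off*np.sin(q[0]),r*np.sin(q[0])+off*np.cos(q[0]),z]) for r,z in pts]
    return P if full else P[-1]
D=[([1.1756,.1311,1.4892,0,1.523,0],[.1828,.5713,.4038]),([1.1756,.3886,.4577,0,2.2894,0],[.1823,.57,.789]),([.2642,.0205,.8945,0,2.2271,0],[.4535,.1757,.7844])]
E
python3 - <<'E'
from kin import *
s=read_state(); print({k:np.round(v,4).tolist() for k,v in s.items() if k in("t","q","tool_pos","orientation","opening","force")})
D.append((list(s["q"]),list(s["tool_pos"])))
f=lambda p:np.r_[np.concatenate([fk(q,p)-t for q,t in D]),1e-3*(p-[0,.3,.5,.5,0,.1,.05])]
r=least_squares(f,[0,.3,.5,.5,0,.1,.05]);print(r.x.round(4),abs(r.fun[:12]).max())
M=R.from_rotvec(s["orientation"]).as_matrix();print(M.round(4))
E
```

```text
{'t': 3.1, 'q': [-0.1956, 0.7367, 0.0268, -0.0196, 2.7283, -0.0631], 'tool_pos': [0.6075, -0.0697, 0.7689], 'orientation': [-2.1622, -1.8617, 0.3205], 'force': [-0.3301, 0.1216, 0.2468], 'opening': 0.0003}
[0.     0.3182 0.3692 0.5534 0.0616 0.1915 0.0508] 0.0011084711354399923
[[ 0.1499  0.929  -0.3382]
 [ 0.9887 -0.1381  0.059 ]
 [ 0.0081 -0.3432 -0.9392]]
```

The arm ended at the edge of its range in q3 and q5 here, up high. I'll go down beyond the screen, which bends the elbow, and refine the kinematic fit on the way.

Request:
carry_out --targets '[{"hand":0,"x":0,"y":0.02,"z":0.04,"ax":0,"ay":0,"az":0},{"hand":0,"x":0,"y":0.045,"z":0.08,"ax":0,"ay":0,"az":0},{"hand":0,"x":0,"y":0.055,"z":0.1,"ax":0,"ay":0,"az":0},{"hand":0,"x":0,"y":0.055,"z":0.1,"ax":0,"ay":0,"az":0}]'

```text
t: 3.6
tool_pos: [0.6217, -0.0706, 0.6578]
orientation: [-2.161, -1.861, 0.322]
force: [-0.8, 1.3, 0.2]
opening: 0.0003
gripper_force: 0.0
```

```bash
cat > st.py <<'E'
from kin import *
import json,os
s=read_state(); print({k:np.round(v,4).tolist() for k,v in s.items() if k in("t","q","tool_pos","orientation","force")})
X=json.load(open("d.json")) if os.path.exists("d.json") else [([-0.1956, 0.7367, 0.0268, -0.0196, 2.7283, -0.0631],[0.6075, -0.0697, 0.7689])]
X.append((list(map(float,s["q"])),list(map(float,s["tool_pos"]))));json.dump(X,open("d.json","w"));D+=X
f=lambda p:np.r_[np.concatenate([fk(q,p)-t for q,t in D]),1e-4*(p-[0,.3,.5,.5,0,.1,.05])]
p=least_squares(f,[0,.3,.5,.5,0,.1,.05]);print("kin",p.x.round(3),abs(p.fun[:-7]).max());p=p.x
M=R.from_rotvec(s["orientation"]).as_matrix();print(M.round(4))
print("tip",s["tool_pos"]+.186*M[:,2],"chain",np.round(fk(s["q"],p,True),3).tolist())
E
python3 st.py
```

```text
{'t': 3.6, 'q': [-0.1929, 0.4673, 0.6449, -0.0099, 2.3817, -0.0499], 'tool_pos': [0.6217, -0.0706, 0.6578], 'orientation': [-2.1608, -1.8607, 0.3219], 'force': [-0.7947, 1.2997, 0.2056]}
kin [0.    0.318 0.369 0.553 0.062 0.192 0.051] 0.0009195349627090094
[[ 0.1499  0.9284 -0.34  ]
 [ 0.9887 -0.1378  0.0595]
 [ 0.0083 -0.3451 -0.9385]]
tip [ 0.55846108 -0.05955608  0.48322022] chain [[0.01, 0.05, 0.318], [0.173, 0.018, 0.648], [0.2, 0.013, 0.593], [0.687, -0.083, 0.838], [0.622, -0.07, 0.658]]
```

```bash
cat > ik.py <<'E'
from kin import *
p=[0,.318,.369,.553,.062,.192,.051]
n=np.array([.9716,-.2368]);o=np.array([.3053,-.3025])
def go(tip,tau):
    az=np.arctan2(tip[1],tip[0]);w=np.array([-np.sin(tau)*np.cos(az),-np.sin(tau)*np.sin(az),-np.cos(tau)])
    t=np.array(tip)-.186*w
    f=lambda x:np.r_[fk([x[0],x[1],x[2],0,x[3]],p)-t,.3*(x[1]+x[2]+x[3]-np.pi-tau)]
    x=least_squares(f,[-.19,.3,1.2,2.0]);x,c=x.x,x.cost
    P=fk([x[0],x[1],x[2],0,x[3]],p,True)
    S=[(q[:2]-o)@n for q in P]
    def at(s):
        for i in range(4):
            if S[i]<=s<=S[i+1]: u=(s-S[i])/(S[i+1]-S[i]);return (i,((1-u)*P[i]+u*P[i+1]).round(3).tolist())
    return x.round(2),c<1e-5,at(0),[round(float(v),2) for v in S],[round(float(q[2]),2) for q in P]
E
python3 - <<'E'
from ik import *
for tau in(-.2,0,.2,.35,.5,.7): print(tau,*go([.62,-.071,.128],tau))
E
```

```text
-0.2 [-0.2   0.06  1.74  1.14] True (2, [0.373, -0.024, 0.54]) [-0.37, -0.35, -0.36, 0.18, 0.21] [0.32, 0.69, 0.63, 0.5, 0.31]
0 [-0.2   0.25  1.52  1.37] True (2, [0.374, -0.022, 0.556]) [-0.37, -0.28, -0.29, 0.25, 0.25] [0.32, 0.68, 0.61, 0.51, 0.31]
0.2 [-0.19  0.45  1.28  1.61] True (2, [0.374, -0.02, 0.552]) [-0.37, -0.21, -0.22, 0.33, 0.29] [0.32, 0.65, 0.59, 0.5, 0.31]
0.35 [-0.19  0.61  1.09  1.78] True (2, [0.374, -0.019, 0.535]) [-0.37, -0.16, -0.17, 0.38, 0.31] [0.32, 0.62, 0.56, 0.48, 0.3]
0.5 [-0.19  0.78  0.89  1.97] True (2, [0.375, -0.018, 0.506]) [-0.37, -0.11, -0.12, 0.43, 0.34] [0.32, 0.58, 0.52, 0.46, 0.29]
0.7 [-0.18  1.03  0.59  2.22] True (2, [0.375, -0.017, 0.442]) [-0.37, -0.05, -0.06, 0.49, 0.37] [0.32, 0.51, 0.45, 0.42, 0.27]
```

The model puts the forearm's centre line only about 0.55 above the edge, so the arm's real shape matters. I'll look at it from the side.

```bash
python3 - <<'E'
from h import *
im,d=read_camera("scene");p=camera_params("scene");cv2.imwrite("pics/arm.png",im)
np.savez("arm.npz",c=cloud(d,p),im=im)
E
```

```text
(no output)
```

View pics/arm.png

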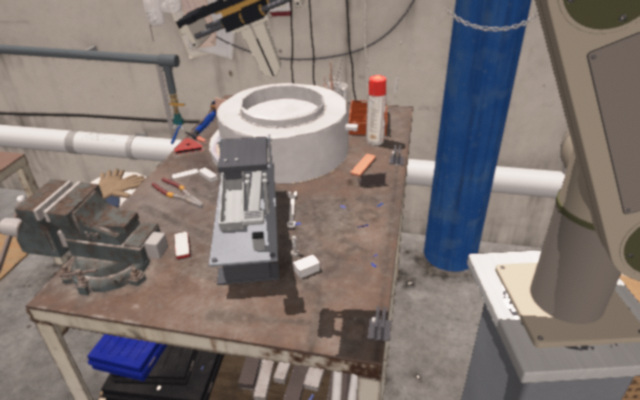

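The side view only catches the upper arm, at (600,100), because the forearm is above the frame. I'll lower in a clearly safe step and measure the forearm itself.

```bash
cat > mv.py <<'E'
import sys
from ik import *
def plan(tip,tau,yaw):
    s=read_state();M=R.from_rotvec(s["orientation"])
    az=yaw
    rad=np.array([np.cos(az),np.sin(az),0]);up=np.array([0,0,1.])
    w=-np.sin(tau)*rad-np.cos(tau)*up
    y=np.cos(tau)*rad-np.sin(tau)*up
    N=R.from_matrix(np.stack([np.cross(y,w),y,w],1))
    T=np.array(tip)-.186*w
    print("shift",(M.inv().apply(T-s["tool_pos"])).round(4),"turn",(M.inv()*N).as_rotvec().round(4))
if __name__=="__main__":
    a=list(map(float,sys.argv[1:]));plan(a[:3],a[3],a[4]); print(*go(a[:3],a[3]))
E
python3 - <<'E'
from ik import *
for z in(.42,.36,.3,.25,.2): print(z,*go([.62,-.071,z],.1))
E
python3 mv.py .62 -.071 .36 .1 -.148
```

```text
0.42 [-0.19  0.33  0.9   2.02] True (2, [0.374, -0.021, 0.692]) [-0.37, -0.25, -0.23, 0.29, 0.27] [0.32, 0.67, 0.61, 0.8, 0.61]
0.36 [-0.19  0.29  1.05  1.9 ] True (2, [0.374, -0.021, 0.669]) [-0.37, -0.26, -0.25, 0.29, 0.27] [0.32, 0.67, 0.61, 0.74, 0.55]
0.3 [-0.19  0.28  1.17  1.79] True (2, [0.374, -0.021, 0.642]) [-0.37, -0.27, -0.26, 0.29, 0.27] [0.32, 0.67, 0.61, 0.68, 0.49]
0.25 [-0.19  0.29  1.25  1.7 ] True (2, [0.374, -0.021, 0.618]) [-0.37, -0.27, -0.26, 0.29, 0.27] [0.32, 0.67, 0.61, 0.63, 0.44]
0.2 [-0.19  0.31  1.32  1.61] True (2, [0.374, -0.021, 0.593]) [-0.37, -0.26, -0.26, 0.29, 0.27] [0.32, 0.67, 0.61, 0.58, 0.39]
shift [-0.0014  0.0558  0.1032] turn [-0.2473 -0.0085 -0.0008]
[-0.19  0.29  1.05  1.9 ] True (2, [0.374, -0.021, 0.669]) [-0.37, -0.26, -0.25, 0.29, 0.27] [0.32, 0.67, 0.61, 0.74, 0.55]
```

Request:
carry_out --targets '[{"hand":0,"x":0,"y":0.02,"z":0.03,"ax":-0.08,"ay":0,"az":0},{"hand":0,"x":0,"y":0.04,"z":0.065,"ax":-0.16,"ay":0,"az":0},{"hand":0,"x":-0.001,"y":0.056,"z":0.103,"ax":-0.247,"ay":-0.008,"az":0},{"hand":0,"x":-0.001,"y":0.056,"z":0.103,"ax":-0.247,"ay":-0.008,"az":0}]'

```text
t: 4.15
tool_pos: [0.6393, -0.0739, 0.543]
orientation: [-2.32, -1.997, 0.103]
force: [-0.5, -0.1, 0.1]
opening: 0.0003
gripper_force: 0.0
```

```bash
python3 st.py; python3 - <<'E'
from h import *
a,d=read_camera("scene");p=camera_params("scene")
b,e=read_camera("top");p2=camera_params("top")
np.savez("arm.npz",c=cloud(d,p),im=a,c2=cloud(e,p2),im2=b);cv2.imwrite("pics/arm2.png",np.vstack([a[:300],b[80:380]]))
E
```

```text
{'t': 4.15, 'q': [-0.1934, 0.2969, 1.051, -0.0044, 1.8972, -0.0452], 'tool_pos': [0.6393, -0.0739, 0.543], 'orientation': [-2.3201, -1.997, 0.1031], 'force': [-0.5489, -0.1373, 0.0888]}
kin [0.    0.318 0.369 0.553 0.062 0.192 0.051] 0.0008800211859118501
[[ 1.489e-01  9.836e-01 -1.022e-01]
 [ 9.889e-01 -1.480e-01  1.570e-02]
 [ 3.000e-04 -1.034e-01 -9.946e-01]]
tip [ 0.62025321 -0.07093962  0.35799909] chain [[0.01, 0.05, 0.318], [0.116, 0.029, 0.671], [0.129, 0.026, 0.611], [0.659, -0.077, 0.734], [0.639, -0.074, 0.543]]
```

View pics/arm2.png

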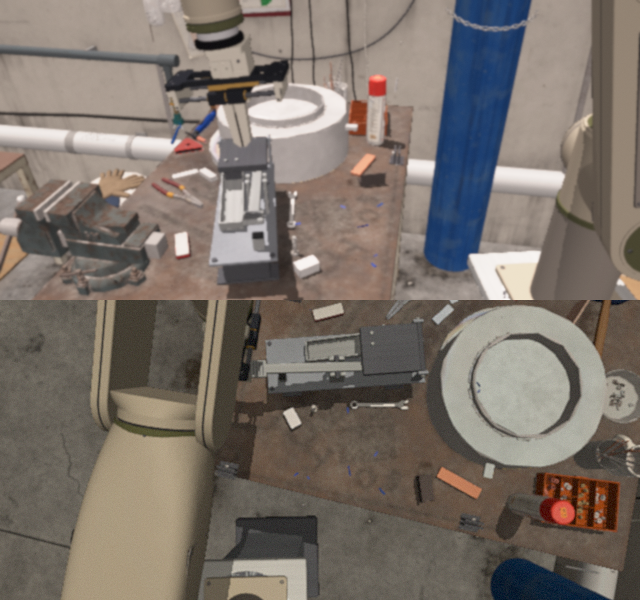

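The side view shows wrist, gripper and fingers hanging over the pad, with the fingertips near (240,145). The top view shows the thick forearm tube at about (140,500), ending in a fork near (160,360). I'll get the tube's width and top height from the depth data.

```bash
python3 - <<'E'
from kin import *
q1=-.1934;f=np.load("arm.npz");c2=f["c2"].reshape(-1,3);c1=f["c"].reshape(-1,3)
e=np.array([np.cos(q1),np.sin(q1)]);l=np.array([-np.sin(q1),np.cos(q1)])
n=np.array([.9716,-.2368]);o=np.array([.3053,-.3025])
for nm,c in(("top",c2),("scene",c1)):
    r=c[:,:2]@e;y=c[:,:2]@l
    for a in np.arange(0.05,.76,.05):
        m=(abs(r-a)<.01)&(c[:,2]>.45)&(c[:,2]<1.05)&(abs(y)<.25)
        if m.sum()>8: z=c[m];i=z[:,2].argmax();print(nm,round(a,2),m.sum(),"ztop",z[:,2].max().round(3),"at lat",y[m][i].round(3),"lat",y[m].min().round(3),y[m].max().round(3),"zmin",z[:,2].min().round(3))
E
```

```text
top 0.25 1663 ztop 0.731 at lat 0.069 lat -0.012 0.112 zmin 0.646
top 0.3 2712 ztop 0.735 at lat 0.067 lat -0.012 0.111 zmin 0.65
top 0.35 2631 ztop 0.738 at lat 0.034 lat -0.012 0.109 zmin 0.649
top 0.4 2351 ztop 0.741 at lat 0.053 lat -0.008 0.104 zmin 0.656
top 0.45 2693 ztop 0.743 at lat 0.05 lat -0.014 0.116 zmin 0.655
top 0.5 1890 ztop 0.752 at lat 0.109 lat -0.013 0.116 zmin 0.65
top 0.55 2104 ztop 0.765 at lat 0.108 lat -0.014 0.117 zmin 0.454
top 0.6 2346 ztop 0.778 at lat -0.006 lat -0.013 0.116 zmin 0.453
top 0.65 849 ztop 0.786 at lat -0.003 lat -0.016 0.048 zmin 0.45
top 0.7 130 ztop 0.711 at lat -0.015 lat -0.015 0.035 zmin 0.453
scene 0.1 918 ztop 0.544 at lat 0.199 lat 0.196 0.202 zmin 0.45
scene 0.15 2181 ztop 0.627 at lat 0.201 lat 0.128 0.203 zmin 0.547
scene 0.55 560 ztop 0.494 at lat 0.037 lat 0.009 0.084 zmin 0.45
scene 0.6 1224 ztop 0.594 at lat 0.065 lat 0.014 0.086 zmin 0.45
scene 0.65 1191 ztop 0.6 at lat 0.092 lat 0.061 0.096 zmin 0.45
scene 0.7 288 ztop 0.478 at lat 0.074 lat 0.02 0.09 zmin 0.45
```

The tube is about 0.12 m thick, with its underside roughly 50–70 mm under the model's axis. That makes the final pose very tight over the edge. I'll descend a little further, to where it is still surely clear, and measure the underside directly.

```bash
python3 mv.py .62 -.076 .25 .08 -.148; python3 - <<'E'
from h import *
p=camera_params("scene");Rm=R.from_rotvec(p["rotation"])
for x in(.2,.3,.37,.45):
  for z in(.5,.55,.6,.65):
    X=Rm.inv().apply(np.array([x,.02,z])-p["position"]);print(x,z,(p["cx"]+p["fx"]*X[0]/-X[2]).round(),(p["cy"]-p["fy"]*X[1]/-X[2]).round())
E
```

```text
shift [-0.0048  0.0064  0.1131] turn [-0.0162 -0.0002 -0.0016]
[-0.2   0.27  1.27  1.68] True (2, [0.373, -0.024, 0.619]) [-0.37, -0.27, -0.27, 0.28, 0.27] [0.32, 0.67, 0.61, 0.63, 0.44]
0.2 0.5 525.0 71.0
0.2 0.55 533.0 35.0
0.2 0.6 542.0 -4.0
0.2 0.65 551.0 -46.0
0.3 0.5 455.0 74.0
0.3 0.55 460.0 38.0
0.3 0.6 466.0 -1.0
0.3 0.65 472.0 -43.0
0.37 0.5 406.0 76.0
0.37 0.55 409.0 40.0
0.37 0.6 412.0 1.0
0.37 0.65 416.0 -41.0
0.45 0.5 350.0 78.0
0.45 0.55 350.0 43.0
0.45 0.6 350.0 4.0
0.45 0.65 351.0 -39.0
```

Request:
carry_out --targets '[{"hand":0,"x":-0.002,"y":0.002,"z":0.04,"ax":0,"ay":0,"az":0},{"hand":0,"x":-0.004,"y":0.004,"z":0.08,"ax":0,"ay":0,"az":0},{"hand":0,"x":-0.005,"y":0.006,"z":0.113,"ax":-0.016,"ay":0,"az":0},{"hand":0,"x":-0.005,"y":0.006,"z":0.113,"ax":-0.016,"ay":0,"az":0}]'

```text
t: 4.75
tool_pos: [0.6348, -0.0786, 0.4323]
orientation: [-2.332, -2.006, 0.084]
force: [-0.5, -0.4, 0.6]
opening: 0.0008
gripper_force: 0.0
```

```bash
python3 st.py; cat > under.py <<'E'
from kin import *
s=read_state();q1=s["q"][0]
d={}
for nm in("scene","top"):
    a,dd=read_camera(nm);d[nm]=cloud(dd,camera_params(nm)).reshape(-1,3);cv2.imwrite(f"pics/u_{nm}_{s['t']:.1f}.png",a)
e=np.array([np.cos(q1),np.sin(q1)]);l=np.array([-np.sin(q1),np.cos(q1)])
for a in np.arange(0.15,.71,.05):
    o=[round(a,2)]
    for nm in("top","scene"):
        c=d[nm];r=c[:,:2]@e;y=c[:,:2]@l
        m=(abs(r-a)<.012)&(c[:,2]>.42)&(c[:,2]<.9)&(y>-.03)&(y<.125)
        o+= [nm,int(m.sum())]
        if m.sum()>4: z=c[m];i=z[:,2].argmin();o+=["z",z[:,2].min().round(3),z[:,2].max().round(3),"lat",y[m].min().round(3),y[m].max().round(3),"lat@zmin",y[m][i].round(3)]
    print(*o)
E
python3 under.py
```

```text
{'t': 4.75, 'q': [-0.2021, 0.272, 1.279, -0.0042, 1.6744, -0.0524], 'tool_pos': [0.6348, -0.0786, 0.4323], 'orientation': [-2.3324, -2.0065, 0.084], 'force': [-0.5258, -0.3989, 0.6276]}
kin [0.    0.318 0.369 0.553 0.062 0.192 0.051] 0.0008526817268466741
[[ 1.494e-01  9.853e-01 -8.280e-02]
 [ 9.888e-01 -1.489e-01  1.270e-02]
 [ 2.000e-04 -8.380e-02 -9.965e-01]]
tip [ 0.61939145 -0.07624139  0.24695152] chain [[0.01, 0.05, 0.318], [0.107, 0.03, 0.674], [0.109, 0.029, 0.612], [0.651, -0.082, 0.623], [0.635, -0.078, 0.432]]
0.15 top 0 scene 0
0.2 top 0 scene 0
0.25 top 2732 z 0.62 0.704 lat -0.012 0.111 lat@zmin -0.011 scene 55 z 0.599 0.606 lat 0.098 0.11 lat@zmin 0.1
0.3 top 2871 z 0.61 0.697 lat -0.012 0.114 lat@zmin -0.011 scene 199 z 0.59 0.606 lat 0.096 0.114 lat@zmin 0.099
0.35 top 2577 z 0.603 0.69 lat -0.011 0.109 lat@zmin -0.009 scene 304 z 0.581 0.606 lat 0.091 0.113 lat@zmin 0.091
0.4 top 2144 z 0.601 0.683 lat -0.007 0.105 lat@zmin -0.004 scene 340 z 0.576 0.604 lat 0.086 0.109 lat@zmin 0.086
0.45 top 2436 z 0.576 0.673 lat -0.014 0.116 lat@zmin -0.013 scene 469 z 0.569 0.606 lat 0.073 0.117 lat@zmin 0.073
0.5 top 1423 z 0.574 0.672 lat -0.013 0.116 lat@zmin 0.098 scene 465 z 0.573 0.605 lat 0.111 0.117 lat@zmin 0.112
0.55 top 1421 z 0.577 0.673 lat -0.014 0.115 lat@zmin -0.013 scene 454 z 0.572 0.605 lat 0.111 0.118 lat@zmin 0.111
0.6 top 2468 z 0.42 0.676 lat -0.013 0.115 lat@zmin 0.016 scene 1551 z 0.42 0.604 lat 0.013 0.118 lat@zmin 0.018
0.65 top 2366 z 0.428 0.678 lat -0.016 0.115 lat@zmin 0.013 scene 1735 z 0.42 0.605 lat 0.067 0.119 lat@zmin 0.083
0.7 top 269 z 0.609 0.663 lat -0.015 0.115 lat@zmin -0.012 scene 67 z 0.586 0.604 lat 0.112 0.116 lat@zmin 0.112
```

The underside is now measured: about 45 mm below the model's axis at the crossing, or 50 mm at the fork, with a clearance of about 50 mm at this height. Next I'll search for the hand posture that keeps the forearm highest at press depth, including a tilted open hand with one finger lower.

```bash
cat > opt.py <<'E'
from ik import *
from scipy.optimize import minimize
# wrist centre W given tip, tool dir w, finger offset f along tool y; then forearm in plane of q1
a1,h,L2,L3,e,d,off=p
L3e=np.hypot(L3,e)
def arm(W):
    rho=np.hypot(W[0],W[1]);q1=np.arctan2(W[1],W[0])-np.arcsin(off/rho);r=np.sqrt(rho**2-off**2)
    x=np.array([r-a1,W[2]-h]);D=np.hypot(*x)
    if D>L2+L3e: return None
    ang=np.arctan2(x[0],x[1])-np.arccos((D*D+L2*L2-L3e**2)/(2*D*L2))
    E=np.array([a1,h])+L2*np.array([np.sin(ang),np.cos(ang)])
    # forearm axis: offset e from E, passing W
    v=np.array([r,W[2]])-E;b=np.arctan2(v[0],v[1])-np.arctan2(e,L3)
    f=np.array([np.sin(b),np.cos(b)]);k=np.array([r,W[2]])-L3*f
    u=np.array([np.cos(q1),np.sin(q1)]);l=np.array([-np.sin(q1),np.cos(q1)])
    # crossing radius
    rc=(-(off*l-o)@n)/(u@n)
    zc=k[1]+(rc-k[0])/f[0]*f[1]-.045/abs(f[0])
    return q1,ang,b,zc,rc,k,f
def pose(tip,tau,lam,yaw,fo):
    # tool z: down tilted tau inward radially, lam sideways ; rotation composed
    rad=np.array([np.cos(-.12),np.sin(-.12),0]);up=np.array([0,0,1.]);lat=np.cross(up,rad)
    B=R.from_matrix(np.stack([np.cross(rad,-up),rad,-up],1))
    N=R.from_rotvec(lam*rad)*R.from_rotvec(tau*lat*-1*-1)*B*R.from_rotvec([0,0,yaw])
    M=N.as_matrix();T=np.array(tip)-.186*M[:,2]-fo*M[:,1]
    return N,T,T-d*M[:,2]
E
python3 - <<'E'
from opt import *
for tip in([.62,-.076,.14],[.62,-.076,.247],[.605,-.076,.14],[.635,-.076,.14]):
  for fo in(0,.055):
    best=max(((arm(W) or [0]*4)[3],round(t,2),round(l,2),y) for t in np.arange(-.5,.61,.05) for l in np.arange(-.5,.51,.05) for y in(0,1.57,-1.57,3.14) for W in[pose(tip,t,l,y,fo)[2]])
    print(tip,fo,best)
W=pose([.6194,-.0762,.247],.084,0,0,0)[2];print("check W",W,arm(W)[3])
E
```

```text
[0.62, -0.076, 0.14] 0 (np.float64(0.5179714699932821), np.float64(0.05), np.float64(0.05), 3.14)
[0.62, -0.076, 0.14] 0.055 (np.float64(0.5201058810811432), np.float64(0.05), np.float64(-0.1), -1.57)
[0.62, -0.076, 0.247] 0 (np.float64(0.5783137329500674), np.float64(-0.1), np.float64(-0.0), -1.57)
[0.62, -0.076, 0.247] 0.055 (np.float64(0.5808070080735854), np.float64(0.05), np.float64(-0.0), 0)
[0.605, -0.076, 0.14] 0 (np.float64(0.5173621355750413), np.float64(0.05), np.float64(0.05), 1.57)
[0.605, -0.076, 0.14] 0.055 (np.float64(0.5196063560149273), np.float64(0.2), np.float64(0.05), 0)
[0.635, -0.076, 0.14] 0 (np.float64(0.5180788669583868), np.float64(0.05), np.float64(0.05), 1.57)
[0.635, -0.076, 0.14] 0.055 (np.float64(0.5202599855927543), np.float64(0.15), np.float64(0.05), 0)
check W [ 0.6508866  -0.07999663  0.6236672 ] 0.5723357410103534
```

Measured against the clips, the tube's underside would sit about 0.50–0.52 at press depth, against an edge at 0.517. That is not clear in any pose with the tool close to vertical. I'll search all tool directions for the clearance of the whole arm to the screen.

```bash
cat > sph.py <<'E'
from opt import *
ctr=np.array([.3115,-.2755]);tx=np.array([.2368,.9716])
def sd(P,r):   # distance of spheres P to the screen box
    a=(P[:,:2]-ctr)@tx;s=(P[:,:2]-ctr)@n
    q=np.stack([abs(a)-.41,abs(s)-.003,P[:,2]-.517],1)
    return np.where((q<0).all(1),q.max(1),np.linalg.norm(np.maximum(q,0),axis=1))-r
def clear(tip,w):
    W=np.array(tip)-(.186+d)*w;A=arm(W)
    if A is None:return None
    q1,q2,b,_,_,k,f=A
    q3=b-q2
    u=np.array([np.cos(q1),np.sin(q1),0]);l=np.array([-np.sin(q1),np.cos(q1),0]);up=np.array([0,0,1.])
    E=(a1+L2*np.sin(q2))*u+(h+L2*np.cos(q2))*up+off*l
    F=f[0]*u+f[1]*up;V=f[1]*u-f[0]*up  # V: in-plane 'down' side
    q5=np.arccos(np.clip(w@F,-1,1));q4=np.arctan2(w@l,w@V)   # sign of q4 unknown
    t=np.linspace(0,1,30)[:,None]
    # tube from elbow to point .2 short of W (slightly above axis), fork then
    m=W-.20*F
    tube=E+(m-E)*t
    fork=m+(W+.05*F-m)*t
    fl=np.vstack([fork+.05*l,fork-.05*l]);  tool=W+(.186+d-.084)*w*t
    c=min(sd(tube,.062).min(),sd(fl,.052).min(),sd(fork,.052).min(),sd(tool,.06).min())
    return c,q1,q2,q3,q4,q5,W
E
python3 - <<'E'
from sph import *
for tip in([.62,-.076,.247],[.62,-.071,.14],[.62,-.071,.215]):
  L=[]
  for el in np.radians(np.arange(15,91,5)):
    for az in np.radians(np.arange(0,360,10)):
        w=-np.array([np.cos(el)*np.cos(az),np.cos(el)*np.sin(az),np.sin(el)])
        c=clear(tip,w)
        if c and c[3]>.1 and c[3]<2.4 and abs(c[4])<1.34 and c[5]<2.6 and -.8<c[2]<2.2: L.append((round(c[0],3),round(np.degrees(el)),round(np.degrees(az)),np.round(c[1:6],2).tolist(),c[6].round(3).tolist()))
  L.sort(key=lambda x:-x[0]);print(tip)
  for x in L[:6]:print(x)
  for e in range(15,91,10): print(max([x for x in L if x[1]==e] or [None],key=lambda x:x[0] if x else 0))
E
```

```text
[0.62, -0.076, 0.247]
(np.float64(0.051), 85, 0, [-0.19, 0.28, 1.27, -0.02, 1.68], [0.653, -0.076, 0.624])
(np.float64(0.051), 85, 10, [-0.19, 0.27, 1.27, -0.03, 1.67], [0.652, -0.07, 0.624])
(np.float64(0.051), 85, 20, [-0.18, 0.27, 1.28, -0.04, 1.67], [0.651, -0.065, 0.624])
(np.float64(0.051), 85, 30, [-0.17, 0.26, 1.29, -0.06, 1.66], [0.649, -0.06, 0.624])
(np.float64(0.051), 85, 40, [-0.16, 0.25, 1.3, -0.07, 1.65], [0.645, -0.055, 0.624])
(np.float64(0.051), 85, 280, [-0.25, 0.22, 1.34, 0.08, 1.62], [0.626, -0.108, 0.624])
(np.float64(0.017), 15, 90, [0.36, 0.58, 1.41, -1.18, 1.78], [0.62, 0.289, 0.345])
(np.float64(0.004), 25, 90, [0.33, 0.48, 1.42, -1.05, 1.71], [0.62, 0.267, 0.407])
(np.float64(-0.015), 35, 90, [0.28, 0.39, 1.43, -0.91, 1.65], [0.62, 0.234, 0.464])
(np.float64(-0.0), 45, 270, [-0.58, 0.47, 1.23, 0.67, 1.87], [0.62, -0.343, 0.514])
(np.float64(0.019), 55, 270, [-0.52, 0.38, 1.27, 0.54, 1.79], [0.62, -0.293, 0.557])
(np.float64(0.035), 65, 270, [-0.44, 0.3, 1.3, 0.4, 1.72], [0.62, -0.236, 0.59])
(np.float64(0.046), 75, 160, [-0.18, -0.07, 1.66, -0.05, 1.29], [0
[... 1806 characters left out ...]
, [0.651, -0.06, 0.592])
(np.float64(0.02), 15, 90, [0.37, 0.63, 1.4, -1.16, 1.77], [0.62, 0.294, 0.313])
(np.float64(0.007), 25, 90, [0.34, 0.52, 1.43, -1.04, 1.69], [0.62, 0.272, 0.375])
(np.float64(-0.013), 35, 90, [0.29, 0.43, 1.44, -0.9, 1.63], [0.62, 0.239, 0.432])
(np.float64(-0.013), 45, 280, [-0.53, 0.59, 1.13, 0.61, 1.93], [0.666, -0.334, 0.482])
(np.float64(0.006), 55, 280, [-0.48, 0.48, 1.19, 0.49, 1.83], [0.658, -0.285, 0.525])
(np.float64(0.021), 65, 290, [-0.39, 0.45, 1.18, 0.33, 1.81], [0.675, -0.221, 0.558])
(np.float64(0.031), 75, 290, [-0.32, 0.34, 1.28, 0.21, 1.69], [0.653, -0.163, 0.58])
(np.float64(0.034), 85, 0, [-0.19, 0.29, 1.32, -0.02, 1.62], [0.653, -0.071, 0.592])
```

```bash
sed -i 's/fork+.05\*l,fork-.05\*l/fork+.016*l,fork-.016*l/' sph.py; python3 - <<'E'
from sph import *
for el in(20,25,30,35,40,45):
  o=[]
  for tip in([.62,-.068,.145],[.62,-.068,.225]):
   o.append(max((round(float(c[0]),3),a,np.round(c[1:6],2).tolist(),c[6].round(3).tolist()) for a in range(70,130,5) for c in[clear(tip,-np.array([np.cos(np.radians(el))*np.cos(np.radians(a)),np.cos(np.radians(el))*np.sin(np.radians(a)),np.sin(np.radians(el))]))] if c))
  print(el,*o)
E
python3 - <<'E'
import cv2,numpy as np
from h import *
p=camera_params("scene");Rm=R.from_rotvec(p["rotation"])
im=cv2.imread("pics/scene.png");g=cv2.createCLAHE(5,(5,8)).apply(cv2.cvtColor(im,cv2.COLOR_BGR2GRAY))
for P in((.409,.123,0),(.409,.123,.25),(.409,.123,.517),(.39,.046,.517),(.39,.046,0)):
    X=Rm.inv().apply(np.array(P)-p["position"]);print(P,(p["cx"]+p["fx"]*X[0]/-X[2]).round(),(p["cy"]-p["fy"]*X[1]/-X[2]).round())
cv2.imwrite("pics/end.png",cv2.resize(g[60:360,300:460],None,fx=2,fy=2,interpolation=cv2.INTER_CUBIC))
E
```

```text
20 (0.027, 115, [0.4, 0.37, 1.86, -1.31, 1.33], [0.47, 0.254, 0.274]) (0.027, 115, [0.4, 0.22, 1.86, -1.28, 1.37], [0.47, 0.254, 0.354])
25 (0.017, 115, [0.38, 0.31, 1.87, -1.23, 1.28], [0.475, 0.242, 0.305]) (0.018, 110, [0.38, 0.24, 1.77, -1.16, 1.41], [0.503, 0.254, 0.385])
30 (0.006, 110, [0.35, 0.32, 1.79, -1.11, 1.31], [0.508, 0.24, 0.334]) (0.006, 110, [0.35, 0.19, 1.77, -1.08, 1.38], [0.508, 0.24, 0.414])
35 (-0.007, 110, [0.32, 0.27, 1.79, -1.03, 1.28], [0.514, 0.223, 0.362]) (-0.007, 110, [0.32, 0.15, 1.75, -0.99, 1.36], [0.514, 0.223, 0.442])
40 (-0.02, 95, [0.27, 0.4, 1.56, -0.86, 1.46], [0.595, 0.22, 0.388]) (-0.021, 90, [0.27, 0.37, 1.44, -0.83, 1.61], [0.62, 0.222, 0.468])
45 (-0.034, 95, [0.24, 0.36, 1.57, -0.78, 1.42], [0.597, 0.198, 0.412]) (-0.024, 80, [0.21, 0.45, 1.3, -0.72, 1.71], [0.666, 0.195, 0.492])
(0.409, 0.123, 0) 375.0 364.0
(0.409, 0.123, 0.25) 382.0 260.0
(0.409, 0.123, 0.517) 393.0 94.0
(0.39, 0.046, 0.517) 396.0 71.0
(0.39, 0.046, 0) 379.0 330.0
```

View pics/end.png

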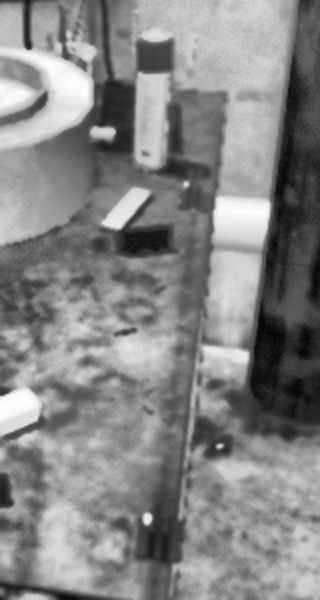

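The enhanced view shows the screen's foot line running on past the left clamp at crop (158,530), towards the bench corner. That agrees with an 820 mm length and an end near (0.409,0.123). With the hand inclined about 22° and coming from the +y side, the forearm passes this end by over 20 mm, which no over-the-top pose can offer. I'll plan that path and check its clearance.

```bash
cat > plan.py <<'E'
from sph import *
def ori(el,az):
    el,az=np.radians([el,az]);w=-np.array([np.cos(el)*np.cos(az),np.cos(el)*np.sin(az),np.sin(el)]);y=np.array([np.sin(az),-np.cos(az),0])
    return R.from_matrix(np.stack([np.cross(y,w),y,w],1))
def rel(M,pos,tip,N):
    w=N.as_matrix()[:,2];T=np.array(tip)-.186*w
    return M.inv().apply(T-pos),(M.inv()*N).as_rotvec()
def path(M,pos,sh,tu,k=8):
    for i in range(k+1):
        t=i/k;N=M*R.from_rotvec(t*tu);T=pos+M.apply(t*sh);w=N.as_matrix()[:,2];c=clear(T+.186*w,w)
        print(i,None if c is None else (round(float(c[0]),3),np.round(c[1:6],2).tolist(),"tip",(T+.186*w).round(3).tolist()))
E
python3 - <<'E'
from plan import *
for el in(20,22,24):
  for az in(95,100,105,110):
    w=ori(el,az).as_matrix()[:,2];print(el,az,*[(round(float(c[0]),3),np.round(c[1:6],2).tolist()) for c in(clear([.62,-.073,z],w) for z in(.14,.225,.42))])
s=read_state();M=R.from_rotvec(s["orientation"]);pos=np.array(s["tool_pos"])
pos2=pos+[0,0,.2]
N=ori(22,103)
sh,tu=rel(M,pos2,[.62,-.03,.42],N);print(sh.round(4),tu.round(4),np.linalg.norm(sh),np.degrees(np.linalg.norm(tu)))
print(M.inv().apply([0,0,.2]).round(4));path(M,pos2,sh,tu)
E
```

```text
20 95 (0.019, [0.37, 0.63, 1.51, -1.13, 1.61]) (0.019, [0.37, 0.49, 1.51, -1.14, 1.66]) (0.037, [0.37, 0.3, 1.38, -1.18, 1.79])
20 100 (0.024, [0.38, 0.56, 1.6, -1.17, 1.54]) (0.021, [0.38, 0.43, 1.6, -1.17, 1.59]) (0.038, [0.38, 0.22, 1.48, -1.2, 1.72])
20 105 (0.022, [0.39, 0.5, 1.69, -1.22, 1.47]) (0.022, [0.39, 0.36, 1.69, -1.2, 1.52]) (0.039, [0.39, 0.14, 1.56, -1.21, 1.64])
20 110 (0.023, [0.39, 0.44, 1.78, -1.26, 1.4]) (0.023, [0.39, 0.28, 1.78, -1.24, 1.44]) (0.039, [0.39, 0.06, 1.65, -1.22, 1.56])
22 95 (0.016, [0.36, 0.6, 1.52, -1.1, 1.59]) (0.016, [0.36, 0.47, 1.51, -1.11, 1.65]) (0.04, [0.36, 0.28, 1.37, -1.15, 1.79])
22 100 (0.021, [0.37, 0.54, 1.61, -1.14, 1.52]) (0.017, [0.37, 0.4, 1.6, -1.14, 1.58]) (0.041, [0.37, 0.21, 1.46, -1.16, 1.71])
22 105 (0.018, [0.38, 0.48, 1.7, -1.19, 1.45]) (0.018, [0.38, 0.33, 1.69, -1.18, 1.5]) (0.042, [0.38, 0.13, 1.55, -1.18, 1.64])
22 110 (0.02, [0.38, 0.41, 1.78, -1.24, 1.38]) (0.02, [0.38, 0.26, 1.78, -1.21, 1.43]) (0.042, [0.38, 0.05, 1.64, -1.19, 1.56])
24 95 (0.013, [0.35, 0.58, 1.52, -1.08, 1.57]) (0.013, [0.35, 0.45, 1.52, -1.0
[... 512 characters left out ...]
.88111607948393
[-0.     -0.0158 -0.1994]
0 (0.14, [-0.2, 0.33, 0.84, -0.0, 2.05], 'tip', [0.621, -0.076, 0.45])
1 (0.141, [-0.12, 0.27, 0.95, -0.16, 1.96], 'tip', [0.617, -0.078, 0.433])
2 (0.136, [-0.03, 0.22, 1.05, -0.31, 1.89], 'tip', [0.615, -0.078, 0.421])
3 (0.124, [0.05, 0.19, 1.14, -0.46, 1.82], 'tip', [0.614, -0.077, 0.412])
4 (0.106, [0.14, 0.16, 1.22, -0.6, 1.77], 'tip', [0.614, -0.074, 0.408])
5 (0.085, [0.22, 0.16, 1.29, -0.75, 1.74], 'tip', [0.615, -0.068, 0.407])
6 (0.07, [0.3, 0.16, 1.36, -0.89, 1.72], 'tip', [0.616, -0.059, 0.409])
7 (0.063, [0.37, 0.18, 1.41, -1.03, 1.72], 'tip', [0.618, -0.046, 0.413])
8 (0.064, [0.44, 0.21, 1.46, -1.16, 1.73], 'tip', [0.62, -0.03, 0.42])
```

The path is clear with at least 60 mm to spare. First I go up.

Request:
carry_out --targets '[{"hand":0,"x":0,"y":-0.004,"z":-0.05,"ax":0,"ay":0,"az":0},{"hand":0,"x":0,"y":-0.008,"z":-0.1,"ax":0,"ay":0,"az":0},{"hand":0,"x":0,"y":-0.012,"z":-0.15,"ax":0,"ay":0,"az":0},{"hand":0,"x":0,"y":-0.016,"z":-0.2,"ax":0,"ay":0,"az":0},{"hand":0,"x":0,"y":-0.016,"z":-0.2,"ax":0,"ay":0,"az":0}]'

```text
t: 5.48
tool_pos: [0.6333, -0.0781, 0.6419]
orientation: [-2.342, -2.015, 0.07]
force: [-0.8, -0.3, 0.6]
opening: 0.0005
gripper_force: 0.0
```

```bash
python3 - <<'E'
from plan import *
s=read_state();M=R.from_rotvec(s["orientation"]);pos=np.array(s["tool_pos"]);print(s["t"],pos)
sh,tu=rel(M,pos,[.62,-.066,.40],ori(20,100));print(sh.round(4),tu.round(4),(sh/8).round(4),(tu/8).round(4));path(M,pos,sh,tu)
E
```

```text
5.475 [ 0.6332746  -0.0781445   0.64191341]
[ 0.1758 -0.0583  0.1826] [-0.2574 -1.2204 -0.2415] [ 0.022  -0.0073  0.0228] [-0.0322 -0.1526 -0.0302]
0 (0.144, [-0.2, 0.33, 0.83, -0.0, 2.05], 'tip', [0.621, -0.076, 0.456])
1 (0.143, [-0.12, 0.27, 0.95, -0.16, 1.96], 'tip', [0.617, -0.082, 0.436])
2 (0.135, [-0.04, 0.22, 1.05, -0.32, 1.88], 'tip', [0.615, -0.087, 0.42])
3 (0.12, [0.04, 0.19, 1.15, -0.47, 1.81], 'tip', [0.614, -0.091, 0.408])
4 (0.099, [0.12, 0.17, 1.24, -0.62, 1.76], 'tip', [0.614, -0.092, 0.4])
5 (0.073, [0.19, 0.17, 1.31, -0.77, 1.72], 'tip', [0.615, -0.091, 0.396])
6 (0.051, [0.27, 0.18, 1.38, -0.91, 1.7], 'tip', [0.616, -0.087, 0.395])
7 (0.038, [0.33, 0.2, 1.44, -1.05, 1.7], 'tip', [0.618, -0.078, 0.396])
8 (0.034, [0.39, 0.24, 1.49, -1.19, 1.72], 'tip', [0.62, -0.066, 0.4])
```

Request:
carry_out --targets '[{"hand":0,"x":0.022,"y":-0.007,"z":0.023,"ax":-0.032,"ay":-0.153,"az":-0.03},{"hand":0,"x":0.044,"y":-0.015,"z":0.046,"ax":-0.064,"ay":-0.305,"az":-0.06},{"hand":0,"x":0.066,"y":-0.022,"z":0.068,"ax":-0.096,"ay":-0.458,"az":-0.09},{"hand":0,"x":0.088,"y":-0.029,"z":0.091,"ax":-0.129,"ay":-0.61,"az":-0.121},{"hand":0,"x":0.11,"y":-0.036,"z":0.114,"ax":-0.161,"ay":-0.763,"az":-0.151},{"hand":0,"x":0.132,"y":-0.044,"z":0.137,"ax":-0.193,"ay":-0.915,"az":-0.181},{"hand":0,"x":0.154,"y":-0.051,"z":0.16,"ax":-0.225,"ay":-1.068,"az":-0.211},{"hand":0,"x":0.176,"y":-0.058,"z":0.183,"ax":-0.257,"ay":-1.22,"az":-0.242}]'

```text
t: 6.48
tool_pos: [0.5889, 0.1076, 0.4555]
orientation: [1.304, 1.568, -0.924]
force: [0.6, 0.4, -0.4]
opening: 0.0006
gripper_force: 0.0
```

```bash
cat > now.py <<'E'
from plan import *
s=read_state();M=R.from_rotvec(s["orientation"]);pos=np.array(s["tool_pos"]);m=M.as_matrix()
print(s["t"],"q",s["q"].round(2) if hasattr(s["q"],"round") else s["q"],"tip",(pos+.186*m[:,2]).round(4),"force",np.round(s["force"],1))
print(m.round(3));c=clear(pos+.186*m[:,2],m[:,2]);print(round(float(c[0]),3),np.round(c[1:6],2))
E
python3 now.py
```

```text
6.475 q [ 0.39  0.25  1.5  -1.18  1.71  0.23] tip [ 0.6187 -0.0645  0.3916] force [ 0.6  0.4 -0.4]
[[-0.07   0.985  0.16 ]
 [ 0.337  0.175 -0.925]
 [-0.939 -0.011 -0.344]]
0.033 [ 0.39  0.25  1.49 -1.18  1.71]
```

Request:
carry_out --targets '[{"hand":0,"x":0.045,"y":0,"z":0.017,"ax":0,"ay":0,"az":0},{"hand":0,"x":0.09,"y":0.001,"z":0.033,"ax":0,"ay":0,"az":0},{"hand":0,"x":0.135,"y":0.002,"z":0.05,"ax":0,"ay":0,"az":0},{"hand":0,"x":0.135,"y":0.002,"z":0.05,"ax":0,"ay":0,"az":0}]'

```text
t: 6.98
tool_pos: [0.5882, 0.1063, 0.307]
orientation: [1.305, 1.575, -0.932]
force: [-0.3, -0.4, 0.2]
opening: 0.0003
gripper_force: 0.0
```

```bash
python3 now.py; python3 - <<'E'
from h import *
a,d=read_camera("scene");b,e=read_camera("top");c=cloud(d,camera_params("scene"));c2=cloud(e,camera_params("top"))
cv2.imwrite("pics/pre.png",np.hstack([cv2.resize(a[80:320,130:380],(400,384)),cv2.resize(b[60:300,130:380],(400,384))]))
np.savez("pre.npz",c=c,c2=c2)
# forearm vs screen end: lateral extent of arm near screen plane, from top
n=np.array([.9716,-.2368]);tx=np.array([.2368,.9716]);ctr=np.array([.3115,-.2755])
for nm,k in(("top",c2),("scene",c)):
    P=k.reshape(-1,3);S=(P[:,:2]-ctr)@n;A=(P[:,:2]-ctr)@tx
    m=(abs(S)<.02)&(P[:,2]>.25)&(P[:,2]<.8)&(A>.3)&(A<.75)
    print(nm,m.sum(),"min along-screen",np.sort(A[m])[:20:4].round(3),"end at .41")
E
```

```text
6.975 q [ 0.39  0.4   1.59 -1.16  1.62  0.45] tip [ 0.617  -0.0658  0.2425] force [-0.3 -0.4  0.2]
[[-0.079  0.985  0.155]
 [ 0.338  0.173 -0.925]
 [-0.938 -0.02  -0.347]]
0.025 [ 0.39  0.41  1.59 -1.16  1.62]
top 2315 min along-screen [0.307 0.311 0.315 0.318 0.323] end at .41
scene 4842 min along-screen [0.309 0.321 0.328 0.334 0.345] end at .41
```

View pics/pre.png

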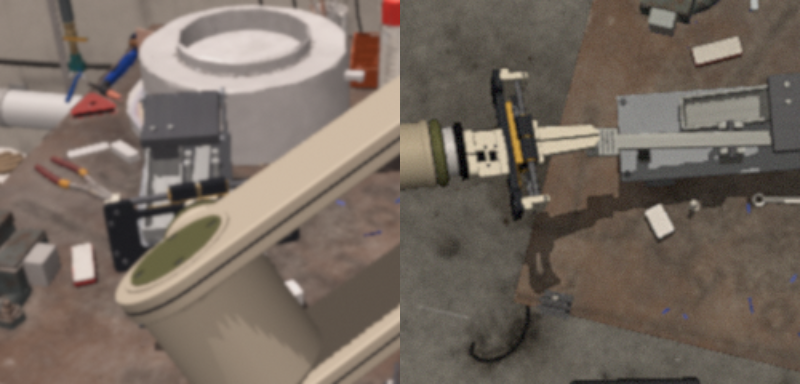

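The left half shows the inclined hand coming in from the bench end. In the right half the shut fingers end over the middle of the ribbed pad at (603,140). The forearm is left of the screen corner at (420–465,314). I'll check the real gap at the screen end and the finger height against the pad.

```bash
python3 - <<'E'
from h import *
f=np.load("pre.npz")
n=np.array([.9716,-.2368]);tx=np.array([.2368,.9716]);ctr=np.array([.3115,-.2755])
for nm in("c2","c"):
    P=f[nm].reshape(-1,3);S=(P[:,:2]-ctr)@n;A=(P[:,:2]-ctr)@tx
    for s in(-.1,-.05,0,.05,.1):
        m=(abs(S-s)<.01)&(P[:,2]>.2)&(P[:,2]<.8)&(A>.365)&(A<.75)
        q=np.argsort(A[m])[:3];print(nm,s,m.sum(),[(round(float(A[m][i]),3),round(float(P[m][i,2]),3)) for i in q])
P=f["c2"].reshape(-1,3)
# finger top profile over pad along y
for y in np.arange(-.1,.06,.01):
    m=(abs(P[:,1]-y)<.004)&(abs(P[:,0]-.619)<.025)&(P[:,2]>.1)&(P[:,2]<.4)
    if m.any(): print(round(y,3),m.sum(),"z",P[m,2].min().round(3),P[m,2].max().round(3),"x of top",P[m][P[m,2]>P[m,2].max()-.006][:,0].min().round(3),P[m][P[m,2]>P[m,2].max()-.006][:,0].max().round(3))
E
```

```text
c2 -0.1 1954 [(0.365, 0.564), (0.365, 0.545), (0.365, 0.528)]
c2 -0.05 1305 [(0.405, 0.511), (0.405, 0.502), (0.405, 0.504)]
c2 0 1132 [(0.446, 0.504), (0.447, 0.506), (0.447, 0.502)]
c2 0.05 1002 [(0.468, 0.48), (0.47, 0.475), (0.47, 0.478)]
c2 0.1 1056 [(0.498, 0.343), (0.499, 0.346), (0.5, 0.355)]
c -0.1 3683 [(0.376, 0.593), (0.378, 0.592), (0.378, 0.593)]
c -0.05 3582 [(0.417, 0.549), (0.417, 0.547), (0.418, 0.545)]
c 0 2339 [(0.448, 0.495), (0.448, 0.501), (0.448, 0.505)]
c 0.05 2672 [(0.471, 0.477), (0.472, 0.476), (0.473, 0.475)]
c 0.1 3214 [(0.503, 0.449), (0.507, 0.449), (0.507, 0.448)]
-0.1 37 z 0.198 0.208 x of top 0.611 0.633
-0.09 51 z 0.193 0.209 x of top 0.602 0.639
-0.08 65 z 0.2 0.213 x of top 0.602 0.638
-0.07 83 z 0.199 0.258 x of top 0.611 0.625
-0.06 97 z 0.203 0.264 x of top 0.603 0.63
-0.05 82 z 0.208 0.265 x of top 0.6 0.632
-0.04 69 z 0.247 0.27 x of top 0.598 0.631
-0.03 69 z 0.252 0.273 x of top 0.595 0.628
-0.02 68 z 0.26 0.278 x of top 0.594 0.627
-0.01 60 z 0.268 0.282 x of top 0.596 0.626
-0.0 68 z 0.271 0.314 x of top 0.595 0.605
0.01 113 z 0.268 0.317 x of top 0.595 0.635
0.02 86 z 0.307 0.319 x of top 0.595 0.635
0.03 63 z 0.29 0.314 x of top 0.595 0.629
0.04 104 z 0.298 0.315 x of top 0.594 0.643
0.05 67 z 0.305 0.319 x of top 0.594 0.636
```

The gap at the screen end is 36 mm, and the fingers' lower edge is about 20 mm above the pad. I'll start pressing slowly.

Request:
carry_out --targets '[{"hand":0,"x":0.008,"y":0,"z":0.007,"ax":0,"ay":0,"az":0},{"hand":0,"x":0.017,"y":0,"z":0.011,"ax":0,"ay":0,"az":0},{"hand":0,"x":0.027,"y":0,"z":0.014,"ax":0,"ay":0,"az":0},{"hand":0,"x":0.036,"y":0.001,"z":0.018,"ax":0,"ay":0,"az":0},{"hand":0,"x":0.046,"y":0.001,"z":0.021,"ax":0,"ay":0,"az":0},{"hand":0,"x":0.055,"y":0.001,"z":0.025,"ax":0,"ay":0,"az":0},{"hand":0,"x":0.065,"y":0.001,"z":0.028,"ax":0,"ay":0,"az":0},{"hand":0,"x":0.072,"y":0.002,"z":0.031,"ax":0,"ay":0,"az":0}]'

```text
t: 8.07
tool_pos: [0.5904, 0.1028, 0.231]
orientation: [1.306, 1.573, -0.926]
force: [-1.4, 4.0, 5.8]
opening: 0.0003
gripper_force: 2.8
```

```bash
python3 now.py; cat > chk.py <<'E'
from h import *
s=read_state();b,e=read_camera("top");c=cloud(e,camera_params("top"));np.savez(f"t{s['t']:.1f}.npz",c=c,b=b)
P=c.reshape(-1,3)
print("flap front z",[round(float(np.median(c[110:145,u,2])),3) for u in(358,361,364,367,372,380,400,416)])
for y in np.arange(-.26,-.03,.02):
    m=(abs(P[:,1]-y)<.004)&(abs(P[:,0]-.622)<.01)&(P[:,2]>.08)
    if m.any():print(round(y,2),np.median(P[m,2]).round(3),end="; ")
d=b[118:142,300:362].astype(int);print();cv2.imwrite(f"pics/top_{s['t']:.1f}.png",b)
E
python3 chk.py
```

```text
8.075 q [ 0.38  0.52  1.6  -1.16  1.56  0.57] tip [ 0.6199 -0.0692  0.1665] force [-1.4  4.   5.8]
[[-0.074  0.985  0.158]
 [ 0.34   0.174 -0.924]
 [-0.938 -0.014 -0.347]]
0.026 [ 0.38  0.52  1.6  -1.16  1.56]
flap front z [0.119, 0.122, 0.198, 0.199, 0.198, 0.195, 0.186, 0.18]
-0.26 0.172; -0.24 0.17; -0.22 0.16; -0.2 0.16; -0.18 0.165; -0.16 0.163; -0.14 0.161; -0.12 0.161; -0.1 0.159; -0.08 0.158; -0.06 0.181; -0.04 0.187;
```

The lever is moving: flap about 0.15 rad, 5.8 N on the finger. I'll go another 25 mm, to just above the stop, and wait for the billet.

Request:
carry_out --targets '[{"hand":0,"x":0.008,"y":0,"z":0.003,"ax":0,"ay":0,"az":0},{"hand":0,"x":0.016,"y":0,"z":0.006,"ax":0,"ay":0,"az":0},{"hand":0,"x":0.023,"y":0,"z":0.009,"ax":0,"ay":0,"az":0},{"hand":0,"x":0.024,"y":0,"z":0.009,"ax":0,"ay":0,"az":0},{"hand":0,"x":0.024,"y":0,"z":0.009,"ax":0,"ay":0,"az":0},{"hand":0,"x":0.024,"y":0,"z":0.009,"ax":0,"ay":0,"az":0},{"hand":0,"x":0.024,"y":0,"z":0.009,"ax":0,"ay":0,"az":0},{"hand":0,"x":0.024,"y":0,"z":0.009,"ax":0,"ay":0,"az":0}]'

```text
t: 9.12
tool_pos: [0.5901, 0.1023, 0.2061]
orientation: [1.306, 1.572, -0.926]
force: [0.2, -3.2, 4.8]
opening: 0.0004
gripper_force: 2.0
```

```bash
python3 now.py; python3 chk.py; python3 - <<'E'
import glob,cv2,numpy as np
f=sorted(glob.glob("pics/top_*.png"))[-1]
a=cv2.imread("pics/top.png")[90:210,235:435];b=cv2.imread(f)[90:210,235:435]
cv2.imwrite("pics/cmp.png",cv2.resize(np.vstack([a,b]),None,fx=2.4,fy=2.4,interpolation=cv2.INTER_CUBIC))
E
```

```text
9.125 q [ 0.38  0.56  1.6  -1.16  1.54  0.6 ] tip [ 0.6195 -0.0696  0.1415] force [ 0.2 -3.2  4.8]
[[-0.073  0.985  0.158]
 [ 0.34   0.173 -0.924]
 [-0.938 -0.014 -0.347]]
0.026 [ 0.38  0.56  1.59 -1.16  1.54]
flap front z [0.12, 0.12, 0.199, 0.21, 0.207, 0.202, 0.191, 0.181]
-0.26 0.173; -0.24 0.17; -0.22 0.161; -0.2 0.157; -0.18 0.154; -0.16 0.151; -0.14 0.147; -0.12 0.143; -0.1 0.138; -0.08 0.136; -0.06 0.155; -0.04 0.162;
```

View pics/cmp.png

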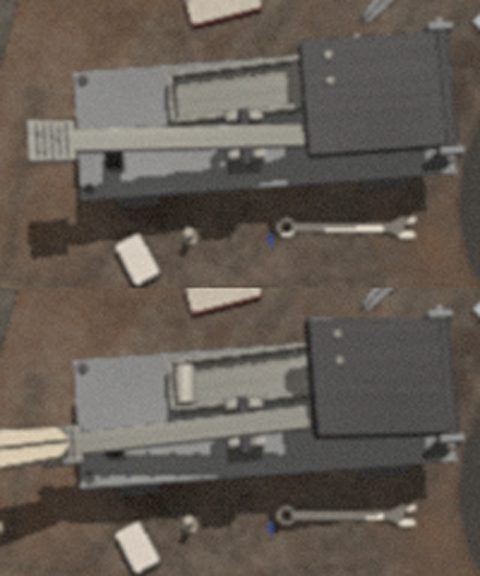

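The comparison shows the billet now at the chute's low end, crop (185,385), with the flap still up. The bolt, block and spanner haven't moved. Now I let the flap down slowly.

Request:
carry_out --targets '[{"hand":0,"x":-0.006,"y":0,"z":-0.002,"ax":0,"ay":0,"az":0},{"hand":0,"x":-0.012,"y":0,"z":-0.0045,"ax":0,"ay":0,"az":0},{"hand":0,"x":-0.019,"y":0,"z":-0.007,"ax":0,"ay":0,"az":0},{"hand":0,"x":-0.026,"y":0,"z":-0.0095,"ax":0,"ay":0,"az":0},{"hand":0,"x":-0.033,"y":0,"z":-0.012,"ax":0,"ay":0,"az":0},{"hand":0,"x":-0.04,"y":0,"z":-0.0145,"ax":0,"ay":0,"az":0},{"hand":0,"x":-0.046,"y":0,"z":-0.017,"ax":0,"ay":0,"az":0},{"hand":0,"x":-0.052,"y":0,"z":-0.019,"ax":0,"ay":0,"az":0}]'

```text
t: 10.18
tool_pos: [0.591, 0.1019, 0.2619]
orientation: [1.307, 1.572, -0.926]
force: [-0.2, -2.9, 3.1]
opening: 0.0006
gripper_force: 1.7
```

Request:
carry_out --targets '[{"hand":0,"x":-0.004,"y":0,"z":-0.0015,"ax":0,"ay":0,"az":0},{"hand":0,"x":-0.008,"y":0,"z":-0.003,"ax":0,"ay":0,"az":0},{"hand":0,"x":-0.011,"y":0,"z":-0.004,"ax":0,"ay":0,"az":0},{"hand":0,"x":-0.014,"y":0,"z":-0.005,"ax":0,"ay":0,"az":0},{"hand":0,"x":-0.017,"y":0,"z":-0.006,"ax":0,"ay":0,"az":0},{"hand":0,"x":-0.02,"y":0,"z":-0.007,"ax":0,"ay":0,"az":0}]'

```text
t: 10.92
tool_pos: [0.5913, 0.102, 0.2827]
orientation: [1.306, 1.573, -0.926]
force: [0.1, -3.7, 2.1]
opening: 0.0008
gripper_force: 1.8
```

```bash
python3 now.py; python3 chk.py
```

```text
10.925 q [ 0.38  0.44  1.6  -1.16  1.59  0.49] tip [ 0.6207 -0.07    0.2181] force [ 0.1 -3.7  2.1]
[[-0.074  0.985  0.158]
 [ 0.34   0.174 -0.924]
 [-0.938 -0.014 -0.347]]
0.023 [ 0.38  0.44  1.59 -1.16  1.59]
flap front z [0.119, 0.17, 0.178, 0.178, 0.178, 0.178, 0.178, 0.178]
-0.26 0.17; -0.24 0.174; -0.22 0.172; -0.2 0.091; -0.18 0.184; -0.16 0.188; -0.14 0.191; -0.12 0.197; -0.1 0.2; -0.08 0.206; -0.06 0.233; -0.04 0.239;
```

Request:
carry_out --targets '[{"hand":0,"x":-0.003,"y":0,"z":-0.001,"ax":0,"ay":0,"az":0},{"hand":0,"x":-0.005,"y":0,"z":-0.002,"ax":0,"ay":0,"az":0},{"hand":0,"x":-0.008,"y":0,"z":-0.003,"ax":0,"ay":0,"az":0},{"hand":0,"x":-0.011,"y":0,"z":-0.004,"ax":0,"ay":0,"az":0},{"hand":0,"x":-0.015,"y":0,"z":-0.0055,"ax":0,"ay":0,"az":0},{"hand":0,"x":-0.025,"y":0,"z":-0.009,"ax":0,"ay":0,"az":0},{"hand":0,"x":-0.045,"y":0,"z":-0.017,"ax":0,"ay":0,"az":0},{"hand":0,"x":-0.075,"y":0,"z":-0.028,"ax":0,"ay":0,"az":0}]'

```text
t: 11.98
tool_pos: [0.5923, 0.1023, 0.3639]
orientation: [1.306, 1.573, -0.927]
force: [0.3, -0.1, -0.0]
opening: 0.0005
gripper_force: 0.0
```

Request:
carry_out --targets '[{"hand":0,"x":-0.045,"y":0,"z":-0.017,"ax":0,"ay":0,"az":0},{"hand":0,"x":-0.09,"y":0,"z":-0.033,"ax":0,"ay":0,"az":0},{"hand":0,"x":-0.1,"y":0,"z":-0.037,"ax":0,"ay":0,"az":0},{"hand":0,"x":-0.1,"y":0,"z":-0.037,"ax":0,"ay":0,"az":0}]'

```text
t: 12.48
tool_pos: [0.5938, 0.1025, 0.4711]
orientation: [1.308, 1.571, -0.922]
force: [-0.1, 0.3, -0.5]
opening: 0.0006
gripper_force: 0.0
```

```bash
python3 now.py; python3 chk.py; python3 - <<'E'
import glob,cv2,numpy as np,re
f=max(glob.glob("pics/top_*.png"),key=lambda s:float(re.findall(r"_([\d.]+)\.png",s)[0]));print(f)
a=cv2.imread("pics/top.png")[90:210,235:435];b=cv2.imread(f)[90:210,235:435]
cv2.imwrite("pics/fin.png",cv2.resize(np.vstack([a,b]),None,fx=2.4,fy=2.4,interpolation=cv2.INTER_CUBIC))
E
```

```text
12.475 q [ 0.38  0.24  1.47 -1.19  1.71  0.2 ] tip [ 0.6233 -0.0693  0.4064] force [-0.1  0.3 -0.5]
[[-0.071  0.985  0.159]
 [ 0.341  0.174 -0.924]
 [-0.937 -0.011 -0.348]]
0.034 [ 0.38  0.24  1.47 -1.19  1.72]
flap front z [0.119, 0.17, 0.178, 0.177, 0.178, 0.178, 0.178, 0.178]
-0.26 0.171; -0.24 0.173; -0.22 0.171; -0.2 0.092; -0.18 0.185; -0.16 0.188; -0.14 0.19; -0.12 0.197; -0.1 0.201; -0.08 0.206; -0.06 0.418; -0.04 0.428; 
pics/top_12.5.png
```

View pics/fin.png

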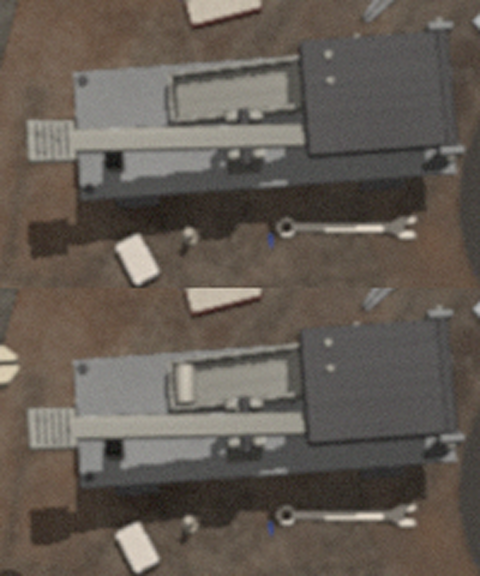

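The flap is shut (front edge at 0.178, level), the lever is back at rest in its slots, and the billet lies at the low end at (185,383). The bystanders haven't moved and the hand is clear, so I'm handing in.

```bash
python3 -c "
from plant import robot
print(robot.close_job())"
```

```text
the job is handed in; nothing more can be done
None
```

The job is done and handed in at about 12.5 s: the billet rolled to the low end, the flap was let down shut and the hand is clear; the arm passed the screen's left end (36 mm gap) while pressing, because the forearm could not clear the top edge at press depth.

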